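# Lid firmness check with a hand tester

### The job

Check the lid of the cup that sits in the tilted check stand: take the blue hand tester out of its grey holder block, hold it square to the tilted lid and press its tip gently on the blue dot until the plunger is about half in (5 of its 10 mm), never bottoming it. Finish while still holding the tester there, steady in the gripper, with the plunger about half in; leave the tilt of the stand as it is set and the other things on the table undisturbed.

Things in the scene. Friction and masses are not known exactly. Their poses are not given: they have to be found in the camera images.
- tester: Hand tester, 0.1 to 0.2 kg, stands upright in the holder block. Origin on its axis at the underside of the aluminium collar; z along its axis, from the tip towards the grip. Collar: 40 mm diameter, z 0 to 8 mm. Blue grip with black ribs above it: 26 x 26 mm square, sides along its x and y, z 8 to 70 mm; black cap 22 mm diameter to z 73 mm. Steel barrel below the collar: 22 mm diameter, to z -35 mm. The sprung plunger comes out of the barrel's end by 19.5 mm.
- tester_tip (a point): Centre of the flat end of the white plunger tip (8 mm across the flat, 11 mm at its widest); at z -54.5 mm on the tester's axis while the plunger is out. It moves into the tester with the plunger.
- plunger (a joint): How far the tester's plunger is pushed in, m: 0 fully out, 0.010 bottomed; a spring of 0.8 N per mm without preload pushes it out (4 N at half). The barrel's end stands within the plunger's green band between about 2.5 and 7.5 mm.
- holder: Fixed grey block, 70 x 70 x 75 mm high, origin at the centre of its underside, with an upright through-hole of 27 mm diameter in its middle. The tester's barrel and plunger hang in the hole (loose fit) and its collar rests on the block's top, so the tester's grip stands 83 to 145 mm above the table.
- spot (a point): Centre of the blue dot (18 mm diameter, white centre point) on the flat lid of the cup in the check stand; z is the outward normal of the lid. It lies about 0.11 m above the table, 12 mm to the low side and 20 mm to the stand's +y side of the lid's middle; the lid is 104 mm across. The normal leans away from vertical by the cradle's tilt.
- cradle (a joint): Tilt of the stand's cradle and of the cup's lid from level, rad; set anew each time between 0.22 and 0.36. A stiff friction hinge (slips at about 3 N m) 54 mm above the table; stays where it is.
- check_stand: Fixed stand with a dark round foot of 104 mm diameter, a short post and a tilting round cradle (120 mm diameter) that carries one sealed orange cup (104 mm diameter, 46 mm high, fixed in it). Origin at the centre of the foot's underside. The lid leans towards the stand's -x side, which faces roughly to the robot. Stand and holder may change sides.
- probe_thermometer: Bystander: pen thermometer lying down, 22 x 174 x 18 mm.
- scraper: Bystander: blue scraper lying down, 60 x 164 x 14 mm.
- steel_beaker: Bystander: small steel beaker, 70 mm diameter, 69 mm high.
- marker_pen: Bystander: red and white marker pen lying down, 17 x 135 x 16 mm.
- cup_a: Bystander: sealed orange cup on the table, 104 mm diameter, 46 mm high.
- cup_b: Bystander: sealed orange cup on the table, same size.
- cup_c: Bystander: sealed orange cup on the table with a green label on its lid, same size.
- empty_cups: Bystander: nested empty clear cups, 102 mm diameter, 69 mm high.

How it is judged:
By the outcome, as a careful person would: the job done as asked, in the order asked, and still so for the second after the job is handed in, while the arm keeps its last pose, push and grip.
It also fails if it takes over 35 s, if anything falls off the work surface, if the arm or the gripper's body presses on something with over 40 N, if the wrist force passes 120 N, or if a joint passes its speed limit or range.

### The arm

A 6-joint arm with a two-finger parallel gripper is mounted at the origin on a cart in front of the work surface, level with it; the furniture and walls round the work are solid. World frame = base frame: x ahead of the robot, y to its left, z up, the work surface at z = 0. Lengths are in m, angles in rad, forces in N, time in s.
With the tool pointing down it reaches from about 0.3 to 0.875 m from the base axis. Payload 6.4 kg.
Tool frame: the origin (TCP) lies midway between the tips of the shut fingers; the grasp point (between the pads) lies 19 mm behind it (grasp_offset is the distance from the TCP to the grasp point, in m); z points along the fingers, y is the line along which they close (so a half turn about z gives the same grasp; the last joint's range is limited). The gripper opens to 85 mm and grips with 20 to 120 N. Pads are 22 mm wide; open, the fingers measure 114 mm over their backs; the gripper's body (76 mm by 85 mm) begins 54 mm behind the grasp point. The pads swing forward as they close: fully open they stand 13 mm farther back than shut.
Start: joints at [1.074, 0.181, 1.607, -0, 1.354, -0.206], TCP at [0.165, 0.551, 0.231] pointing down, gripper open.
Joint ranges: [-2.99, 2.99], [-0.89, 2.07], [0.3, 2.58], [-1.14, 4.28], [0, 2.63], [-3.12, 3.12]. Speed limits (rad/s): [2.57, 2.57, 3.01, 3.14, 3.14, 3.14].

### API

Orientations are given as a unit quaternion [w, x, y, z].
In Python, from bench import * gives the robot as it stands. The module is installed in compiled form; this text tells all that it offers.
- The arm moves only by the tool servo_tool, never from a script. Its argument "commands" is text: rows parted by semicolons, each of 7 numbers parted by spaces: the turn, a rotation vector about the tool's x, y, z in rad, then the shift along the tool's x, y, z in mm, then the opening, from 0 (shut) to 1 (fully open). In form: wx wy wz dx dy dz claw; .... A call has 1 to 5 rows; each row shifts and turns the commanded pose from where the row before left it, along the tool's axes as they then stand; what a row does not reach is not made up. A row lasts 1/8 s, in which the tool goes at most 62.5 mm and 10.7 degrees, less where a joint would pass 70% of its speed; a pose out of reach is approached as far as the arm can. A call with a gripper value outside its range is refused whole. The fingers move at their own pace and stop on an object; the grip force is fixed at half the most. Time passes only in rows, so rows that do not move let the fingers close. It gives the time, the measured TCP pose, the force, the opening and the grip force at its end, in the units of the state.
- get_obs(): the state, without advancing time (a new reading comes with each control period).
- camera(name): name is "scene" or "top"; returns the picture (420x560x3 uint8, blue, green, red); there is no depth.
- calibration(name): a dict with "fx", "fy", "cx", "cy" (pixels), "R" (3x3) and "t" (3): a world point X has camera coordinates R X + t. Camera axes: x right, y down, z forward; pixel columns grow to the right and rows downward; lengths in m; the calibration is good to about 2 mm. A picture is of the moment at which its call begins. calibration takes no time and is no camera call.
- hand_in(): hands the job in; it is judged then, once.
The state is a dict: "time_s": time; "q": joint angles; "dq": joint speeds; "joint_efforts": joint torques, N m; "eef_pos": TCP position; "eef_rot": TCP orientation; "wrist_force": force on the tool from outside, world axes, zero at the start; "torque": the same for the moment, N m; "opening": opening from 0.0 (shut) to 1.0 (fully open); "grasp_force": force on a finger pad.
Only numpy, scipy, OpenCV 4.12 (cv2) and the standard library are available. Lean on these libraries where they do the work, as an engineer would, in place of code of your own. Each camera call takes 0.05 s, during which the arm holds its last target. There are 200 camera calls.

## Working session

There is one attempt and no reset: what is moved stays moved. The work goes in short steps, Python scripts to look and compute and a tool call to move; the robot and the scene stay as the last step left them, time stands still between calls to the robot, and variables do not carry over. Pictures are saved under pics/ and viewed, at most 10 in all, crops included, and the job is handed in when it is done.

Besides the shell and the picture viewer there is one more tool, called after ">>>" as name(argument=value, ...) on one line, values as JSON. servo_tool: Moves the arm, as the interface text tells. Its arguments: {"type":"object","properties":{"commands":{"type":"string"}},"required":["commands"]}

```bash
mkdir -p pics; python3 - <<'E'
from bench import *
import cv2
print(get_obs())
for n in("scene","top"):
    cv2.imwrite(f"pics/{n}0.png",camera(n)); print(n,calibration(n))
E
```

```text
{'time_s': 0.0, 'q': array([ 1.07369627e+00,  1.81521410e-01,  1.60802488e+00,  1.67946445e-05,
        1.35376652e+00, -2.06314517e-01]), 'dq': array([-0.00028859, -0.00084809, -0.00041563, -0.00065538,  0.00085965,
       -0.00068815]), 'joint_efforts': array([ 2.25270873e-03, -4.44882059e+01, -3.51329720e+01, -6.20220112e-05,
        9.33790812e-03, -5.54800366e-07]), 'eef_pos': array([0.16457444, 0.55037297, 0.23038702]), 'eef_rot': array([-3.03995556e-04,  1.44882810e-01,  9.89448448e-01, -8.04606964e-04]), 'wrist_force': array([ 0.37596621, -0.86106681, -0.67042064]), 'torque': array([ 0.05151493, -0.0405815 , -0.00236935]), 'grasp_force': 0.0, 'opening': 0.997338490963047}
scene {'fx': 499.26677424577514, 'fy': 499.26677424577514, 'cx': 269.526545417937, 'cy': 204.42829644286812, 'R': array([[ 0.51938413, -0.85431947,  0.01945167],
       [-0.56532492, -0.36058131, -0.74188197],
       [ 0.64081812,  0.37432521, -0.67024829]]), 't': array([-0.2720957 ,  0.39927487,  1.03629485])}
top {'fx': 401.8530498432784, 'fy': 401.8530498432784, 'cx': 282.4875751418883, 'cy': 215.05180446036903, 'R': array([[ 0.02440886, -0.99962581, -0.01234716],
       [-0.98312798, -0.02176269, -0.18161982],
       [ 0.18128316,  0.01657197, -0.9832913 ]]), 't': array([0.02397818, 0.59403643, 1.30829121])}
```

View pics/scene0.png

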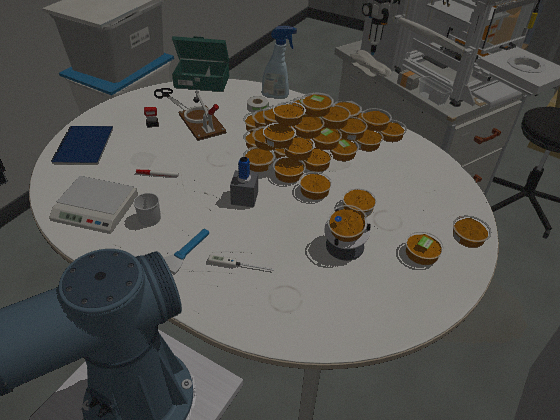

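View pics/top0.png

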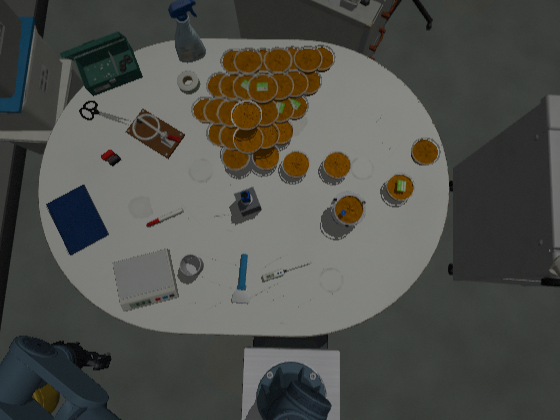

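The scene view shows the tester in its block at about (244,165), and the tilted stand at (347,230) with the blue dot near (338,218). In the top view the tester is at (246,198) and the dot at about (343,213). I'll enlarge both areas and measure them.

```bash
cat >h.py <<'E'
from bench import *
import cv2, numpy as np
from scipy.spatial.transform import Rotation as Ro
def ray(n,p):
    c=calibration(n);R=c["R"];o=-R.T@c["t"]
    d=R.T@np.array([(p[0]-c["cx"])/c["fx"],(p[1]-c["cy"])/c["fy"],1]);return o,d/np.linalg.norm(d)
def plane(n,p,z):
    o,d=ray(n,p);return o+d*(z-o[2])/d[2]
def tri(ps,pt):
    A=[];b=[]
    for n,p in(("scene",ps),("top",pt)):
        o,d=ray(n,p);M=np.eye(3)-np.outer(d,d);A.append(M);b.append(M@o)
    X=np.linalg.lstsq(np.vstack(A),np.hstack(b),rcond=None)[0]
    return X
def proj(n,X):
    c=calibration(n);v=c["R"]@np.asarray(X)+c["t"];return np.array([c["fx"]*v[0]/v[2]+c["cx"],c["fy"]*v[1]/v[2]+c["cy"]])
def blobs(im,roi,lo=(100,110,50),hi=(130,255,255)):
    x,y,w,h=roi;m=cv2.inRange(cv2.cvtColor(im[y:y+h,x:x+w],cv2.COLOR_BGR2HSV),lo,hi)
    n,_,s,c=cv2.connectedComponentsWithStats(m)
    return [(s[i].tolist(),(c[i]+[x,y]).round(2)) for i in range(1,n) if s[i][4]>6]
E
python3 - <<'E'
from h import *
S,T=cv2.imread("pics/scene0.png"),cv2.imread("pics/top0.png")
cr=lambda im,x,y:cv2.resize(im[y:y+75,x:x+100],None,fx=4,fy=4,interpolation=cv2.INTER_CUBIC)
cv2.imwrite("pics/crops.png",np.vstack([np.hstack([cr(S,195,145),cr(S,300,190)]),np.hstack([cr(T,200,165),cr(T,300,175)])]))
for im,r in((S,(225,150,40,40)),(S,(320,205,40,30)),(T,(230,180,35,35)),(T,(325,195,40,35))): print(blobs(im,r))
E
```

```text
[([14, 8, 11, 21, 151], array([244.05, 168.75]))]
[([15, 11, 7, 6, 28], array([337.75, 218.39]))]
[([15, 11, 5, 8, 17], array([247.24, 194.41])), ([11, 16, 3, 4, 8], array([241.88, 197.75]))]
[([16, 15, 5, 5, 21], array([342.86, 212.19]))]
```

View pics/crops.png

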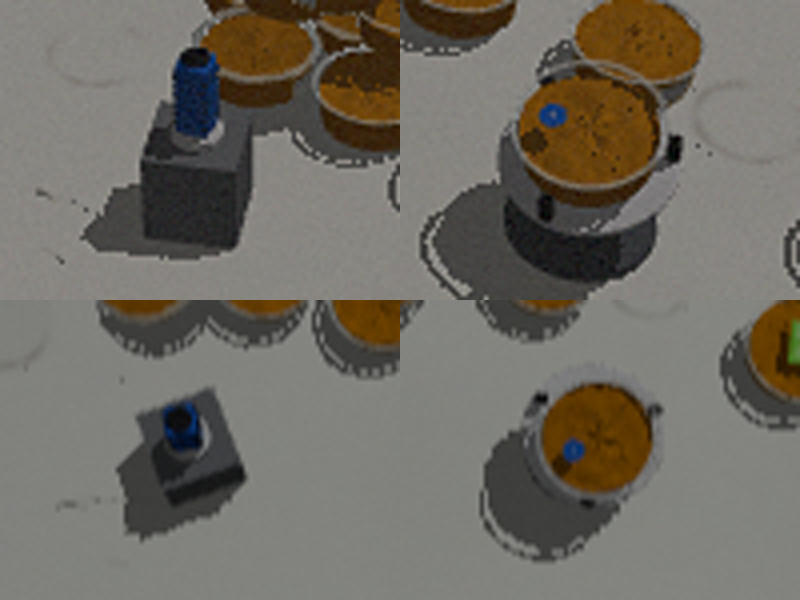

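```bash
cat >m.py <<'E'
from h import *
S=np.mean([camera("scene") for _ in range(8)],0);T=np.mean([camera("top") for _ in range(8)],0)
np.savez("avg.npz",S=S,T=T)
S,T=S.astype(np.uint8),T.astype(np.uint8)
out=[];k=8
def circle(n,roi,thr):
    im={"scene":S,"top":T}[n];x,y,w,h=roi
    u=cv2.resize(im[y:y+h,x:x+w],None,fx=k,fy=k,interpolation=cv2.INTER_CUBIC);hsv=cv2.cvtColor(u,cv2.COLOR_BGR2HSV)
    m=cv2.inRange(hsv,(5,130,thr),(25,255,255))|cv2.inRange(hsv,(100,110,50),(130,255,255))
    m=cv2.morphologyEx(m,cv2.MORPH_OPEN,np.ones((9,9)));m=cv2.morphologyEx(m,cv2.MORPH_CLOSE,np.ones((25,25)))
    c=max(cv2.findContours(m,cv2.RETR_EXTERNAL,cv2.CHAIN_APPROX_NONE)[0],key=cv2.contourArea);c=cv2.convexHull(c)
    mm=np.zeros_like(m);cv2.drawContours(mm,[c],-1,255,-1);c=cv2.findContours(mm,0,cv2.CHAIN_APPROX_NONE)[0][0]
    e=cv2.fitEllipse(c);v=u.copy();cv2.ellipse(v,e,(0,255,0),1);cv2.drawContours(v,[c],-1,(255,0,255),1);out.append(cv2.resize(v,(400,300)))
    (cx,cy),(a,b),t=e;cx,cy=(cx+.5)/k-.5+x,(cy+.5)/k-.5+y;a,b=a/k/2,b/k/2;t=np.radians(t)
    # cone -> two plane normals and centres for unit-radius circle, scaled
    cal=calibration(n);Kinv=lambda p:np.array([(p[0]-cal["cx"])/cal["fx"],(p[1]-cal["cy"])/cal["fy"],1])
    Rt=np.array([[np.cos(t),-np.sin(t),cx],[np.sin(t),np.cos(t),cy],[0,0,1]])@np.diag([a,b,1])
    K=np.array([[cal["fx"],0,cal["cx"]],[0,cal["fy"],cal["cy"]],[0,0,1]])
    M=np.linalg.inv(Rt)@K;C=M.T@np.diag([1,1,-1])@M
    w_,V=np.linalg.eigh(C);l3,l2,l1=w_  # l1>=l2>0>l3
    print(n,"ell",(cx,cy),a,b,np.degrees(t))
    for s in(1,-1):
        g=np.sqrt((l1-l2)/(l1-l3));hh=np.sqrt((l2-l3)/(l1-l3))
        N=s*g*V[:,2]+hh*V[:,0];ctr=None
        # centre direction: C^-1 N
        d=np.linalg.inv(C)@N;d/=d[2]
        Nw=cal["R"].T@N;Nw*=np.sign(Nw[2]);dist=np.sqrt(abs(l1*l3)/l2**2)
        print("  n",Nw.round(3),"tilt",np.degrees(np.arccos(Nw[2])).round(1),"az",np.degrees(np.arctan2(Nw[1],Nw[0])).round(1),"ctr px",(K@d)[:2].round(2))
circle("scene",(315,195,65,60),95);circle("top",(325,187,50,45),95)
for im,(x,y,w,h) in((S,(222,150,48,36)),(T,(222,178,48,36))):
    out.append(cv2.resize(im[y:y+h,x:x+w],(400,300),interpolation=cv2.INTER_CUBIC))
cv2.imwrite("pics/m.png",np.vstack([np.hstack(out[:2]),np.hstack(out[2:])]))
s=blobs(S,(320,205,40,30));t=blobs(T,(325,195,40,35));print(s,t)
sp=tri(s[0][1],t[0][1]);print("spot",sp,proj("scene",sp),proj("top",sp))
E
python3 m.py
```

```text
scene ell (346.24223709106445, 222.3554515838623) 13.413599014282227 16.916851043701172 99.13697052001953
  n [-0.941 -0.318  0.116] tilt 83.3 az -161.3 ctr px [346.12 222.6 ]
  n [-0.17  -0.047  0.984] tilt 10.1 az -164.5 ctr px [346.2  222.08]
top ell (349.40600395202637, 208.7103271484375) 10.965560913085938 13.01965618133545 121.76798248291016
  n [ 0.265 -0.161  0.951] tilt 18.1 az -31.4 ctr px [349.45 208.55]
  n [-0.6    0.41   0.687] tilt 46.6 az 145.6 ctr px [349.24 208.86]
[([15, 11, 7, 6, 28], array([337.75, 218.39]))] [([16, 15, 5, 5, 21], array([342.86, 212.19]))]
spot [ 0.59640136 -0.1586884   0.11246799] [337.75398224 218.38944512] [342.85726766 212.19164269]
```

View pics/m.png

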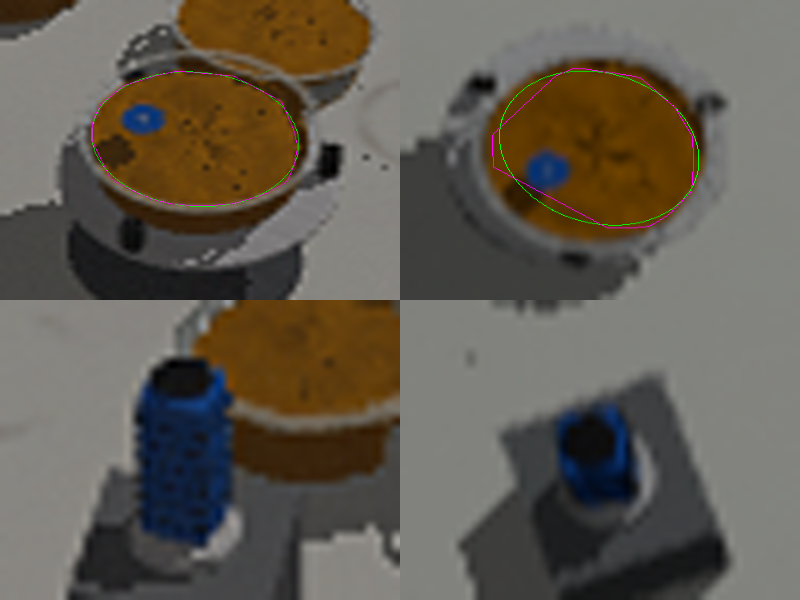

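The dot shows at (337.8,218.4) in the scene view and (342.9,212.2) in the top view. The tester's cap is at about (243.5,158.9) in the scene and (244,194) in the top. The grip sides follow the block, whose yaw is about 20.5°. I'll start by turning the tool to match that yaw.

>>> servo_tool(commands="0 0 0.18 0 0 0 1; 0 0 0.185 0 0 0 1; 0 0 0.185 0 0 0 1; 0 0 0.185 0 0 0 1; 0 0 0.185 0 0 0 1")

```text
time_s: 1.52
eef_pos: [0.1649, 0.5509, 0.2313]
eef_rot: [0.0, 0.572, 0.821, -0.0]
wrist_force: [-0.1, 0.8, 0.1]
opening: 1.002
grasp_force: 0.0
```

```bash
cat >>h.py <<'E'
def delta(pos,Rw):
    """shift in tool axes (mm) and turn (rotvec, tool) from measured pose to target"""
    o=get_obs();q=o["eef_rot"];R=Ro.from_quat([q[1],q[2],q[3],q[0]])
    return (R.inv().apply(pos-o["eef_pos"])*1e3).round(1),(R.inv()*Rw).as_rotvec().round(4)
def toolR(zdir,yaz):
    z=zdir/np.linalg.norm(zdir);y=np.array([np.cos(yaz),np.sin(yaz),0]);y-=z*(y@z);y/=np.linalg.norm(y)
    return Ro.from_matrix(np.column_stack([np.cross(y,z),y,z]))
E
cat >m2.py <<'E'
from h import *
d=np.load("avg.npz");S,T=d["S"].astype(np.uint8),d["T"].astype(np.uint8)
cap=tri((243.5,158.9),(244.0,194.0));print("cap",cap,proj("scene",cap),proj("top",cap),plane("top",(244,194),.148),plane("scene",(243.5,158.9),.148))
# holder top-face centre from corners in top crop (z .075)
c=np.array([(500,432),(660,372),(729,545)],float);c=np.column_stack([(c[:,0]-400)*.12+221.6,(c[:,1]-300)*.12+177.6])
P=np.array([plane("top",p,.075) for p in c]);print("holder corners",P,"ctr",(P[0]+P[2])/2,np.linalg.norm(np.diff(P,axis=0),axis=1))
v=P[1]-P[0];print("yaw",np.degrees(np.arctan2(v[1],v[0])));v=P[2]-P[1];print(np.degrees(np.arctan2(v[1],v[0])))
out=[]
for im,(x,y,w,h),k in((S,(318,198,60,60),6.6),(T,(322,185,54,54),7.4)):
    u=cv2.resize(im[y:y+h,x:x+w],(400,400),interpolation=cv2.INTER_CUBIC)
    u=cv2.convertScaleAbs(u,alpha=1.6)
    for i in range(0,400,50): cv2.putText(u,str(i),(i,8),0,.3,(0,255,255),1);cv2.putText(u,str(i),(0,i+4),0,.3,(0,255,255),1)
    out.append(u)
cv2.imwrite("pics/lid.png",np.hstack(out))
t=np.array([cap[0],cap[1],.23]);print(delta(t,toolR(np.array([0,0,-1.]),np.radians(20.5))))
E
python3 m2.py
```

```text
cap [0.64250231 0.16129691 0.14378367] [243.57635569 158.8945148 ] [243.94424601 194.03833819] [0.64163302 0.16063173 0.148     ] [0.63771685 0.15830854 0.148     ]
holder corners [[0.66011634 0.20440059 0.075     ]
 [0.68654599 0.14043312 0.075     ]
 [0.61541408 0.10992197 0.075     ]] ctr [0.63776521 0.15716128 0.075     ] [0.06921245 0.07739948]
yaw -67.55089038077391
-156.7836863275705
(array([-530.9,  313.1,    1.3]), array([-0.    ,  0.    , -0.0039]))
```

View pics/lid.png

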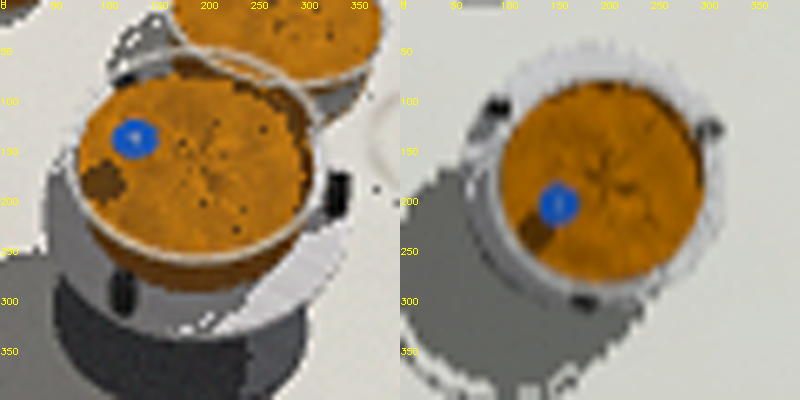

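The rim, the three clips and the dot's shadow on the contents below the clear lid are all visible. The clips in the top crop are at (97,110), (310,128) and (185,302), which gives a stand yaw of about -5°. Next I'll compute the lid normal from the clips and the rim.

```bash
python3 - <<'E'
from h import *
s=lambda p:(318-.43+p[0]*.15,198-.43+p[1]*.15)
t=lambda p:(322-.43+p[0]*.135,185-.43+p[1]*.135)
# clips
C=[tri(s(a),t(b)) for a,b in(((125,78),(97,110)),((337,195),(310,128)),((124,293),(185,302)))]
C=np.array(C);print(C.round(4),"mean",C.mean(0).round(4));n=np.cross(C[1]-C[0],C[2]-C[0]);n/=np.linalg.norm(n);n*=np.sign(n[2])
f=lambda n:(n.round(3),"tilt",np.degrees(np.arccos(n[2])).round(1),"az",np.degrees(np.arctan2(n[1],n[0])).round(1));print("clips",f(n))
# rim ellipse
P=np.array([(150,58),(200,48),(250,58),(290,85),(315,110),(325,145),(80,200),(110,235),(150,258),(195,266),(250,255),(290,230),(312,200),(68,165)],float)
E=np.array([s(p) for p in P],np.float32)
Q=cv2.fitEllipse(E);print("rim scene",Q)
E2=np.array([t(p) for p in((201,72),(201,290),(92,181),(309,181))]);print("rim top ctr",E2.mean(0))
(cx,cy),(a,b),th=Q;a/=2;b/=2;th=np.radians(th);cal=calibration("scene")
K=np.array([[cal["fx"],0,cal["cx"]],[0,cal["fy"],cal["cy"]],[0,0,1]])
M=np.linalg.inv(np.array([[np.cos(th),-np.sin(th),cx],[np.sin(th),np.cos(th),cy],[0,0,1]])@np.diag([a,b,1]))@K
w,V=np.linalg.eigh(M.T@np.diag([1,1,-1])@M)
for sg in(1,-1):
    N=sg*np.sqrt((w[2]-w[1])/(w[2]-w[0]))*V[:,2]+np.sqrt((w[1]-w[0])/(w[2]-w[0]))*V[:,0];N=cal["R"].T@N;print("rim",f(N*np.sign(N[2])))
lc=tri((cx,cy),E2.mean(0));print("lid centre",lc)
sp=tri((337.75,218.39),(342.86,212.19));print(sp,sp-lc)
R=toolR(np.array([0,0,-1.]),np.radians(22.5));print(delta(np.array([.64,.159,.23]),R))
E
```

```text
[[ 0.642  -0.1342  0.0967]
 [ 0.6379 -0.2302  0.0854]
 [ 0.5606 -0.1768  0.0684]] mean [ 0.6135 -0.1804  0.0835]
clips (array([-0.279, -0.101,  0.955]), 'tilt', np.float64(17.3), 'az', np.float64(-160.2))
rim scene ((347.128662109375, 221.1131591796875), (32.39923095703125, 38.35356140136719), 88.19818878173828)
rim top ctr [348.67125 209.005  ]
rim (array([-0.887, -0.41 ,  0.213]), 'tilt', np.float64(77.7), 'az', np.float64(-155.2))
rim (array([-0.298,  0.022,  0.954]), 'tilt', np.float64(17.4), 'az', np.float64(175.8))
lid centre [ 0.60971836 -0.17960615  0.10259314]
[ 0.59640136 -0.1586884   0.11246799] [-0.013317    0.02091775  0.00987484]
(array([-532.2,  309.9,    1.3]), array([-0.    ,  0.    , -0.0388]))
```

>>> servo_tool(commands="0 0 0 -50 29 0 1; 0 0 0 -50 29 0 1; 0 0 0 -50 29 0 1; 0 0 0 -50 29 0 1; 0 0 0 -50 29 0 1")

```text
time_s: 2.15
eef_pos: [0.3899, 0.3667, 0.2315]
eef_rot: [0.0, 0.569, 0.822, 0.0]
wrist_force: [0.5, 0.5, -1.2]
opening: 0.996
grasp_force: 0.0
```

>>> servo_tool(commands="0 0 0 -50 29 0 1; 0 0 0 -50 29 0 1; 0 0 0 -50 29 0 1; 0 0 0 -50 29 0 1; 0 0 0 -50 29 0 1")

```text
time_s: 2.78
eef_pos: [0.6138, 0.1837, 0.2314]
eef_rot: [0.0, 0.569, 0.822, 0.0]
wrist_force: [0.0, 1.0, -0.2]
opening: 0.996
grasp_force: 0.0
```

>>> servo_tool(commands="0 0 0 -32 20 0 1; 0 0 -0.039 0 0 0 1; 0 0 0 0 0 0 1")

```text
time_s: 3.15
eef_pos: [0.6425, 0.1617, 0.2309]
eef_rot: [-0.0, 0.553, 0.833, -0.0]
wrist_force: [-0.3, -0.3, 0.2]
opening: 1.0
grasp_force: 0.0
```

```bash
python3 - <<'E'
from h import *
R=toolR(np.array([0,0,-1.]),np.radians(22.5));print(delta(np.array([.64,.159,.098]),R))
out=[]
for n,(x,y,w,h) in(("scene",(190,95,105,90)),("top",(200,150,105,90))):
    im=camera(n);out.append(cv2.resize(im[y:y+h,x:x+w],(400,343),interpolation=cv2.INTER_CUBIC))
cv2.imwrite("pics/pre.png",np.hstack(out))
E
```

```text
(array([ -1.5,  -3.3, 132.9]), array([-0.0006, -0.0003,  0.0051]))
```

View pics/pre.png

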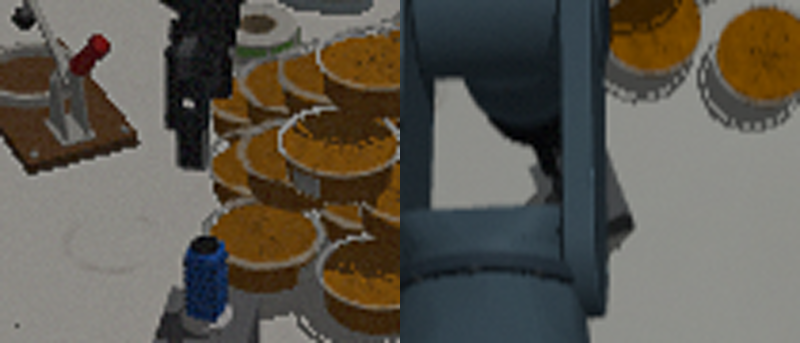

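The picture shows the fingers upright above the tester, with their tips at (193,168) and the cap at (205,243) in the crop. The path down is clear, so I'll descend and grip.

>>> servo_tool(commands="0 0 0 -1.5 -3 33 1; 0 0 0 0 0 30 1; 0 0 0 0 0 30 1; 0 0 0 0 0 25 1; 0 0 0 0 0 15 1")

```text
time_s: 3.88
eef_pos: [0.6392, 0.1602, 0.097]
eef_rot: [-0.001, 0.553, 0.833, -0.0]
wrist_force: [0.3, 0.6, 0.7]
opening: 0.999
grasp_force: 0.0
```

>>> servo_tool(commands="0 0 0 0 0 0 0.6; 0 0 0 0 0 0 0.4; 0 0 0 0 0 0 0.3; 0 0 0 0 0 0 0.25; 0 0 0 0 0 0 0.2")

```text
time_s: 4.5
eef_pos: [0.6412, 0.1596, 0.0998]
eef_rot: [0.001, 0.553, 0.833, 0.001]
wrist_force: [0.5, 0.0, 5.6]
opening: 0.32
grasp_force: 56.3
```

>>> servo_tool(commands="0 0 0 0 0 0 0; 0 0 0 0 0 0 0; 0 0 0 0 0 0 0; 0 0 0 0 0 0 0")

```text
time_s: 5.0
eef_pos: [0.6413, 0.1596, 0.0998]
eef_rot: [0.001, 0.553, 0.833, 0.001]
wrist_force: [-0.6, -1.3, 6.1]
opening: 0.315
grasp_force: 56.3
```

```bash
python3 -c "
from h import *
o=get_obs();print(o)"
```

```text
{'time_s': 5.0, 'q': array([ 6.47588385e-02,  4.97793689e-01,  1.47437849e+00, -1.07239153e-04,
        1.16688274e+00, -3.34152299e-01]), 'dq': array([ 2.21182954e-03, -1.87189839e-03, -1.29338365e-04,  1.54763810e-05,
       -3.04693381e-03, -1.19868803e-03]), 'joint_efforts': array([ 3.42904190e-01, -5.28934085e+01, -2.94447845e+01,  1.40134706e-01,
       -1.13663881e-01,  3.12183320e-02]), 'eef_pos': array([0.64126655, 0.15960175, 0.0998079 ]), 'eef_rot': array([1.03946482e-03, 5.52967037e-01, 8.33202162e-01, 7.29356017e-04]), 'wrist_force': array([-0.57527329, -1.30586562,  6.11190929]), 'torque': array([-0.06678201,  0.05095551,  0.02918485]), 'grasp_force': 56.315179243683815, 'opening': 0.3149087204741935}
```

>>> servo_tool(commands="0 0 0 0 0 -15 0; 0 0 0 0 0 -25 0; 0 0 0 0 0 -35 0; 0 0 0 0 0 -40 0; 0 0 0 0 0 -35 0")

```text
time_s: 5.62
eef_pos: [0.64, 0.1597, 0.2503]
eef_rot: [0.0, 0.553, 0.833, 0.0]
wrist_force: [-0.1, 0.5, -0.7]
opening: 0.32
grasp_force: 56.5
```

>>> servo_tool(commands="0 0 0 0 0 0 0; 0 0 0 0 0 0 0")

```text
time_s: 5.88
eef_pos: [0.6394, 0.1596, 0.2471]
eef_rot: [-0.001, 0.553, 0.833, -0.001]
wrist_force: [-0.7, -0.6, -1.6]
opening: 0.32
grasp_force: 56.5
```

```bash
python3 - <<'E'
from h import *
o=get_obs();q=o["eef_rot"];R=Ro.from_quat([q[1],q[2],q[3],q[0]]);z=R.apply([0,0,1]);print(o["eef_pos"],q,o["wrist_force"],o["torque"])
im=np.mean([camera("scene") for _ in range(6)],0).astype(np.uint8)
x,y,w,h=190,60,100,75;u=cv2.resize(im[y:y+h,x:x+w],(800,600),interpolation=cv2.INTER_CUBIC);u=cv2.convertScaleAbs(u,alpha=1.5)
for d in(-.019,.0248,.0598,.0793):
    p=proj("scene",o["eef_pos"]+z*d);print(d,p);c=((p-[x,y]+.5)*8-.5).astype(int);cv2.circle(u,tuple(map(int,c)),3,(0,255,0),-1)
    X=o["eef_pos"]+z*d;print("  px per mm tool x",proj("scene",X+R.apply([.001,0,0]))-p)
cv2.imwrite("pics/lift.png",u)
# normal target + approach 40 mm above the dot
t,a=np.radians(17.35),np.radians(176);n=np.array([np.sin(t)*np.cos(a),np.sin(t)*np.sin(a),np.cos(t)])
sp=np.array([.5964,-.1587,.1125])
for yz in(22.5,0):print(yz,delta(sp+n*(.0793+.04),toolR(-n,np.radians(yz))))
E
```

```text
[0.63942133 0.15961829 0.24713009] [-7.53910765e-04  5.52949047e-01  8.33214544e-01 -5.53744816e-04] [-0.69025726 -0.60826085 -1.59744183] [ 0.00534935 -0.0064749  -0.00959584]
-0.019 [242.76185884 122.72991076]
  px per mm tool x [-0.37001236 -0.03665962]
0.0248 [243.01198292 136.46948518]
  px per mm tool x [-0.36203905 -0.03683532]
0.0598 [243.20421924 147.0292256 ]
  px per mm tool x [-0.35591051 -0.03694134]
0.0793 [243.30851937 152.75853958]
  px per mm tool x [-0.3525852 -0.0369883]
22.5 (array([-260.4, -195.2,   20.9]), array([-0.2712, -0.1392, -0.0124]))
0 (array([-260.4, -195.2,   20.9]), array([-0.2957, -0.0819,  0.3926]))
```

View pics/lift.png

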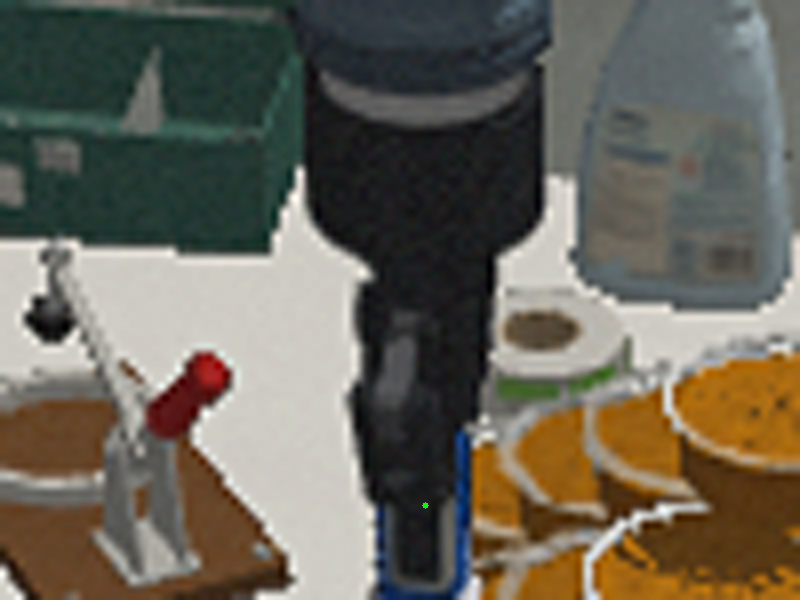

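The blue grip is centred in the pads: its edges are at x = 377 and 470, and the predicted axis is at 425. I'll carry it over to the stand, then tilt.

>>> servo_tool(commands="0 0 0 -30 -22 0 0; 0 0 0 -46 -34 0 0; 0 0 0 -46 -34 0 0; 0 0 0 -46 -34 0 0; 0 0 0 -46 -34 0 0")

```text
time_s: 6.8
eef_pos: [0.577, -0.1006, 0.248]
eef_rot: [-0.0, 0.553, 0.833, -0.0]
wrist_force: [0.6, -1.2, -1.3]
opening: 0.317
grasp_force: 56.6
```

>>> servo_tool(commands="0 0 0 -46 -37 0 0; -0.09 -0.046 -0.004 0 0 0 0; -0.09 -0.046 -0.004 0 0 0 0; -0.09 -0.047 -0.004 0 0 0 0; 0 0 0 0 0 0 0")

```text
time_s: 7.42
eef_pos: [0.5599, -0.1554, 0.2475]
eef_rot: [0.131, 0.542, 0.827, 0.074]
wrist_force: [0.4, -0.3, -0.7]
opening: 0.318
grasp_force: 56.7
```

```bash
cat >g.py <<'E'
from h import *
import sys
t,a=np.radians(17.35),np.radians(176);n=np.array([np.sin(t)*np.cos(a),np.sin(t)*np.sin(a),np.cos(t)])
sp=np.array([.5964,-.1587,.1125])
o=get_obs();print(o["time_s"],o["eef_pos"],o["wrist_force"])
print(delta(sp+n*(.0793+float(sys.argv[1])),toolR(-n,np.radians(22.5))))
E
python3 g.py .03
```

```text
7.425 [ 0.55994832 -0.15538632  0.24750119] [ 0.43620504 -0.30949879 -0.70519181]
(array([ 1.8, -5.1, 30.5]), array([-0.0009, -0.0008, -0.0018]))
```

>>> servo_tool(commands="0 0 0 2 -5 15 0; 0 0 0 0 0 20 0; 0 0 0 0 0 10 0; 0 0 0 0 0 0 0; 0 0 0 0 0 0 0")

```text
time_s: 8.05
eef_pos: [0.5702, -0.1569, 0.2041]
eef_rot: [0.132, 0.542, 0.827, 0.074]
wrist_force: [-0.0, -0.2, -1.9]
opening: 0.319
grasp_force: 56.7
```

```bash
python3 g.py .01; python3 - <<'E'
from h import *
o=get_obs();q=o["eef_rot"];R=Ro.from_quat([q[1],q[2],q[3],q[0]]);z=R.apply([0,0,1])
out=[]
for n,(x,y,w,h) in(("scene",(305,165,70,90)),("top",(310,165,70,90))):
    im=np.mean([camera(n) for _ in range(6)],0).astype(np.uint8)
    u=cv2.convertScaleAbs(cv2.resize(im[y:y+h,x:x+w],(400,514),interpolation=cv2.INTER_CUBIC),alpha=1.5)
    for d in(.0248,.0598,.0793):
        p=proj(n,o["eef_pos"]+z*d);print(n,d,p.round(1),((p-[x,y])*5.714).round());cv2.circle(u,tuple(map(int,(p-[x,y]+.5)*5.714)),1,(0,255,0),-1)
    out.append(u)
cv2.imwrite("pics/near.png",np.hstack(out))
E
```

```text
8.05 [ 0.57020933 -0.15693946  0.20410975] [-0.01975353 -0.23395528 -1.92308933]
(array([ 1.1, -2. ,  6. ]), array([ 0.0008,  0.0008, -0.0002]))
scene 0.0248 [337.1 202.7] [183. 215.]
scene 0.0598 [337.7 210.3] [187. 259.]
scene 0.0793 [338.  214.4] [189. 282.]
top 0.0248 [345.5 214. ] [203. 280.]
top 0.0598 [344.2 212.7] [195. 273.]
top 0.0793 [343.5 212. ] [191. 269.]
```

View pics/near.png

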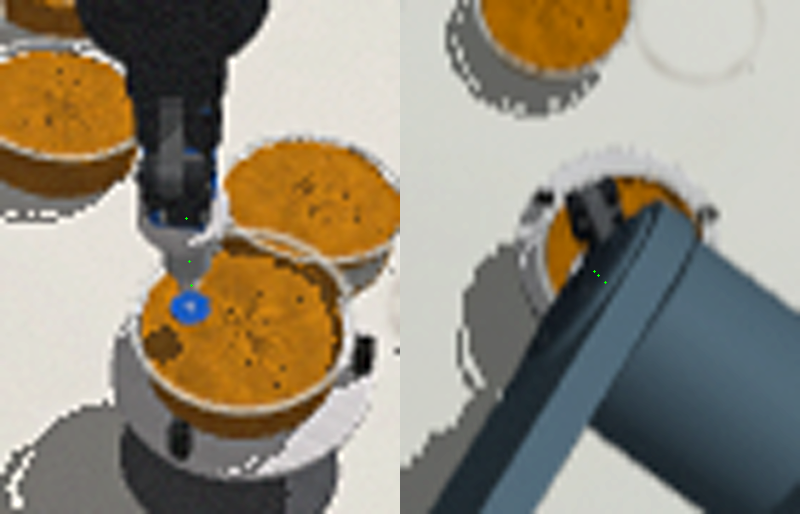

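The collar, barrel and tip line up with the predicted axis, with the tip at about (189,285). The dot sits just beyond the tip at (190,305). I'll take a force baseline, then approach slowly.

```bash
cat >f.py <<'E'
from h import *
F=[];P=[]
for _ in range(10):
    camera("top");o=get_obs();q=o["eef_rot"];R=Ro.from_quat([q[1],q[2],q[3],q[0]]);F.append(R.inv().apply(o["wrist_force"]));P.append(o["eef_pos"])
F=np.array(F);print(o["time_s"],"tool force",F.mean(0).round(2),"+-",(F.std(0)/10**.5).round(2),"pos",np.mean(P,0).round(4),"z",R.apply([0,0,1]).round(4),"grip",o["opening"].round(4))
E
python3 f.py; python3 - <<'E'
from h import *
tc=np.array([.6398,.1597,.148]);print(proj("scene",tc),proj("top",tc))
E
```

```text
[243.49643156 158.36407936] [244.26760975 194.56579354]Traceback (most recent call last):
  File "f.py", line 5, in <module>
    F=np.array(F);print(o["time_s"],"tool force",F.mean(0).round(2),"+-",(F.std(0)/10**.5).round(2),"pos",np.mean(P,0).round(4),"z",R.apply([0,0,1]).round(4),"grip",o["opening"].round(4))
                                                                                                                                                                     ^^^^^^^^^^^^^^^^^^
AttributeError: 'float' object has no attribute 'round'
```

>>> servo_tool(commands="0 0 0 1 -2 4 0; 0 0 0 0 0 4 0; 0 0 0 0 0 2 0; 0 0 0 0 0 0 0")

```text
time_s: 9.65
eef_pos: [0.5706, -0.1569, 0.1932]
eef_rot: [0.132, 0.542, 0.827, 0.074]
wrist_force: [-0.4, -1.3, -1.0]
opening: 0.318
grasp_force: 56.7
```

```bash
python3 f.py; python3 g.py 0
```

```text
10.15 [ 0.57070171 -0.15692938  0.1935947 ] [ 0.38637104 -0.15279532 -1.87211806]
(array([-0.2,  0.4,  5.8]), array([ 0.0008,  0.0006, -0.0005]))Traceback (most recent call last):
  File "f.py", line 5, in <module>
    F=np.array(F);print(o["time_s"],"tool force",F.mean(0).round(2),"+-",(F.std(0)/10**.5).round(2),"pos",np.mean(P,0).round(4),"z",R.apply([0,0,1]).round(4),"grip",o["opening"].round(4))
                                                                                                                                                                     ^^^^^^^^^^^^^^^^^^
AttributeError: 'float' object has no attribute 'round'
```

```bash
sed -i 's/o\["opening"\].round(4)/round(o["opening"],4)/' f.py; python3 f.py
```

```text
10.65 tool force [ 0.27 -0.55  1.09] +- [0.08 0.18 0.11] pos [ 0.5707 -0.1569  0.1936] z [ 0.2983 -0.021  -0.9542] grip 0.3185
```

>>> servo_tool(commands="0 0 0 0 0 2 0; 0 0 0 0 0 2 0; 0 0 0 0 0 0 0")

```text
time_s: 11.02
eef_pos: [0.5718, -0.157, 0.1895]
eef_rot: [0.132, 0.542, 0.827, 0.074]
wrist_force: [0.1, 0.3, -1.0]
opening: 0.323
grasp_force: 56.8
```

```bash
python3 f.py
```

```text
11.525 tool force [ 0.16 -0.38  1.24] +- [0.15 0.08 0.06] pos [ 0.5718 -0.157   0.1897] z [ 0.2984 -0.0211 -0.9542] grip 0.3185
```

>>> servo_tool(commands="0 0 0 0 0 1.5 0; 0 0 0 0 0 1.5 0; 0 0 0 0 0 0 0")

```text
time_s: 11.9
eef_pos: [0.5729, -0.1571, 0.187]
eef_rot: [0.132, 0.542, 0.827, 0.074]
wrist_force: [-1.2, -0.6, 1.2]
opening: 0.323
grasp_force: 56.9
```

```bash
python3 f.py; python3 g.py 0
```

```text
12.4 tool force [ 0.11 -0.47 -1.18] +- [0.12 0.17 0.12] pos [ 0.5728 -0.1571  0.187 ] z [ 0.2984 -0.0211 -0.9542] grip 0.321
12.4 [ 0.57281822 -0.15708479  0.18692489] [-0.3926518  -0.04001056  1.53542513]
(array([-0.1,  0.3, -1.2]), array([ 0.0008,  0.0006, -0.0005]))
```

```bash
python3 - <<'E'
from h import *
o=get_obs();q=o["eef_rot"];R=Ro.from_quat([q[1],q[2],q[3],q[0]]);z=R.apply([0,0,1])
tip=o["eef_pos"]+z*(.0793-.003)
for n,p in(("scene",(337.75,218.39)),("top",(342.86,212.19))):
    c,d=ray(n,p);X=c+d*((tip-c)@z)/(d@z);print(n,X.round(4),"spot rel tip, tool mm",(R.inv().apply(X-tip)*1e3).round(1))
im=np.mean([camera("scene") for _ in range(6)],0).astype(np.uint8);x,y,w,h=310,185,54,54
u=cv2.convertScaleAbs(cv2.resize(im[y:y+h,x:x+w],(594,594),interpolation=cv2.INTER_CUBIC),alpha=1.6)
for a in np.linspace(0,2*np.pi,40):  # predicted 18 mm ring about the tip
    p=(proj("scene",tip+R.apply([.009*np.cos(a),.009*np.sin(a),0]))-[x,y]+.5)*11;cv2.circle(u,tuple(map(int,p)),1,(0,255,0),-1)
cv2.imwrite("pics/touch.png",u)
E
```

```text
scene [ 0.5949 -0.1592  0.1139] spot rel tip, tool mm [-0.2 -0.8  0. ]
top [ 0.5961 -0.1585  0.1143] spot rel tip, tool mm [ 0.   0.5 -0. ]
```

View pics/touch.png

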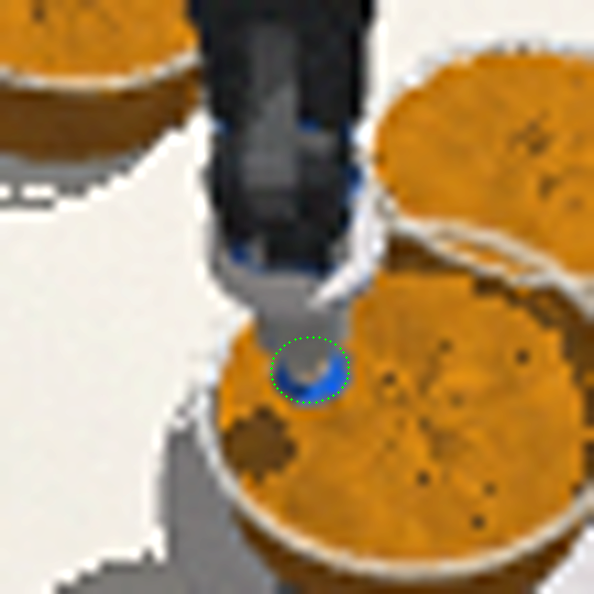

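The predicted 18 mm ring around the tip, centred at (310,370), coincides with the blue dot, so the tip is centred to within about 1 mm. The plunger is about 3 mm in, so I'll press 2 mm more.

>>> servo_tool(commands="0 0 0 0 0 1 0; 0 0 0 0 0 1 0; 0 0 0 0 0 0 0; 0 0 0 0 0 0 0")

```text
time_s: 13.2
eef_pos: [0.5734, -0.1572, 0.1851]
eef_rot: [0.132, 0.542, 0.827, 0.074]
wrist_force: [-1.6, 0.4, 2.6]
opening: 0.321
grasp_force: 57.0
```

```bash
python3 f.py; python3 g.py 0
```

```text
13.7 tool force [-0.19 -0.02 -2.55] +- [0.13 0.15 0.1 ] pos [ 0.5734 -0.1571  0.185 ] z [ 0.2984 -0.0211 -0.9542] grip 0.3182
13.7 [ 0.57340967 -0.15715097  0.18499951] [-1.69589446 -0.64361243  2.74663598]
(array([-0.1,  0.4, -3.2]), array([ 0.0008,  0.0007, -0.0005]))
```

```bash
python3 -c "
from bench import *
print(hand_in())"
```

```text
the job is handed in; nothing more can be done
None
```

I handed the job in with the tester held square to the lid, its tip on the blue dot to within about 1 mm and the plunger about 4.7–5 mm in (about 3.8 N measured), at 13.7 s.

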